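Release a bearing from the blue feed track by its rocking lever

TASK

Each of the two feed tracks holds a ball bearing on edge behind a gate that hangs from one end of a rocking lever. With the fingertips, press down the blue pad on the other end of its lever so that the gate lifts, keep it down until the bearing has rolled under the gate and lies against the black end stop at the low end, then let the pad come up again so that the gate is shut. Do not touch the bearings or lift anything, and leave the yellow lever and all the things standing about as they are.

Things in the scene. Friction and masses are not known exactly. Their poses are not given: they have to be found in the camera images.
- blue_track: Feed track with blue lever brackets, screwed to the worktop. Dark base plate 276 x 76 x 8 mm; origin at the middle of its underside; x axis from the low outlet end (-x) to the press pad end (+x), z up. A narrow channel slopes down to -x at 0.22 rad and ends at a black end stop. The lever's axle lies along y at x=30, z=110 mm between two blue brackets (x 18 to 42, y to +-30, top z=119 mm).
- blue_lever (a joint): Angle of the blue rocking lever: 0 = gate shut, pad up; grows to 0.5 rad (end stop) as the pad is pushed down and the gate lifts. From 0.4 rad the bearing can pass under the gate. A spring brings it back to 0 when let go; pressing takes about 2 N at first and 5 N fully down.
- blue_pad (a point): Middle of the top face of the blue square press pad (30 x 30 x 8 mm) on the lever's arm. It lies 85 mm to +x of the axle; it starts 136 mm above the worktop, leaning 0.25 rad towards the axle, and is 92 mm up when fully down; 44 mm of downward travel, at 15 mm below the start the joint reads about 0.17.
- blue_bearing: Steel ball bearing, 42 mm across, 12 mm thick, standing on edge in the channel of the blue track behind the gate; loose, it rolls. Origin at the middle of one of its flat sides.
- blue_bearing_mid (a point): Centre of the blue track's bearing.
- blue_gate (a point): Middle of the lower edge of the blue gate blade (5 x 11 mm, hanging from the lever's other end, 70 mm to -x of the axle); shut it is 50 mm above the worktop, fully lifted 91 mm.
- blue_outlet (a point): Where the centre of the bearing lies when it rests against the black end stop at the low end of the blue track.
- yellow_track: Feed track with yellow lever brackets, screwed to the worktop. Dark base plate 276 x 76 x 8 mm; origin at the middle of its underside; x axis from the low outlet end (-x) to the press pad end (+x), z up. A narrow channel slopes down to -x at 0.22 rad and ends at a black end stop. The lever's axle lies along y at x=30, z=110 mm between two yellow brackets (x 18 to 42, y to +-30, top z=119 mm).
- yellow_lever (a joint): Angle of the yellow rocking lever: 0 = gate shut, pad up; grows to 0.5 rad (end stop) as the pad is pushed down and the gate lifts. From 0.4 rad the bearing can pass under the gate. A spring brings it back to 0 when let go; pressing takes about 2 N at first and 5 N fully down.
- yellow_pad (a point): Middle of the top face of the yellow square press pad (30 x 30 x 8 mm) on the lever's arm. It lies 85 mm to +x of the axle; it starts 136 mm above the worktop, leaning 0.25 rad towards the axle, and is 92 mm up when fully down; 44 mm of downward travel, at 15 mm below the start the joint reads about 0.17.
- yellow_bearing: Steel ball bearing, 42 mm across, 12 mm thick, standing on edge in the channel of the yellow track behind the gate; loose, it rolls. Origin at the middle of one of its flat sides.
- yellow_bearing_mid (a point): Centre of the yellow track's bearing.
- bush_brass: Brass flanged bush, 36 x 36 x 32 mm, standing loose; origin under its middle. Bystander.
- solder_reel: Reel of solder wire, 60 x 60 x 44 mm, standing loose; origin under its middle. Bystander.
- weight_200: White knobbed weight, 31 x 31 x 52 mm, standing loose; origin under its middle. Bystander.
- tape_black: Small roll of black tape, 56 x 54 x 19 mm, lying loose; origin under its middle. Bystander.
- hex_key: Black hex key, 45 x 85 x 9 mm, lying loose; origin under its middle. Bystander.
- flux_tin: Round tin with green lid, 62 x 62 x 24 mm, standing loose; origin under its middle. Bystander.

How it is judged:
By the outcome, as a careful person would: the job done as asked, in the order asked, and still so for the second after the job is handed in, with the robot touching nothing.
It also fails if it takes over 32 s, if anything falls off the work surface, if the arm or the gripper's body presses on something with over 40 N, if the wrist force passes 120 N, or if a joint passes its speed limit or range.

ROBOT

A 6-joint arm with a two-finger parallel gripper is mounted at the origin on a cart in front of the work surface, level with it; the furniture and walls round the work are solid. World frame = base frame: x ahead of the robot, y to its left, z up, the work surface at z = 0. Lengths are in m, angles in degrees, forces in N, time in s.
With the tool pointing down it reaches from about 0.35 to 0.975 m from the base axis. Payload 7.1 kg.
Tool frame: the origin (TCP) lies between the finger pads; the fingertips stand 17 mm ahead of it and the grasp point (between the pads) lies 2 mm behind it (manip.finger_overhang is the distance from the TCP to the fingertips, in m); y points along the fingers, x is the direction in which the jaws open and shut, and the axes are right-handed (so a half turn about y gives the same grasp; the last joint's range is limited). The gripper opens to 88 mm and grips with 3 to 60 N. Pads are 20 mm wide; open, the fingers measure 115 mm over their backs; the gripper's body (75 mm by 178 mm) begins 61 mm behind the grasp point.
Start: joints at [-64.343, 24.242, 93.386, -0, 62.372, -1.089], TCP at [0.281, -0.558, 0.21] pointing down, gripper open.
Joint ranges: [-172.04, 172.04], [-51.8, 120.97], [4.93, 147.93], [-75.15, 255.16], [6.16, 154.13], [-145.62, 145.62]. Speed limits (degrees/s): [136.94, 136.94, 172.46, 180, 180, 180].

INTERFACE

Orientations are given as a 3x3 rotation matrix whose columns are the frame's x, y, z axes.
In Python, from workcell import manip gives the robot as it stands. The module is installed in compiled form; this text tells all that it offers.
- The arm moves only by the tool jog_arm, never from a script. Its argument "targets" is one flat list of numbers, 7 for each row, row after row: the turn, a rotation vector about the world's x, y, z in rad, then the shift along the world's x, y, z in cm, then the gripper's target within -1 to 1 (fully open at 1, half-way at 0, shut at -1). In form: [wx, wy, wz, x, y, z, hand, wx, wy, wz, x, y, z, hand, ...]. A call has exactly 5 rows; each row is the pose to reach, as a shift and turn from the pose commanded when the call began; what a row does not reach only later rows make up. A row lasts 1/10 s, in which the tool goes at most 50 mm and 8.59 degrees, less where a joint would pass 70% of its speed; a pose out of reach is approached as far as the arm can. A call with a gripper value outside its range is refused whole. The fingers move at their own pace and stop on an object; "force" is the grip in N (left out, the last holds). Time passes only in rows, so rows that repeat a pose let the fingers close, or fill a call up. It gives the time, the measured TCP pose, the force and the opening at its end, in the units of the state.
- manip.get_state(): the state, without advancing time (a new reading comes with each control period).
- manip.read_camera(name): name is "scene" or "top" or "wrist"; returns a dict with "frame" (400x640x3 uint8, red, green, blue), "fx", "fy", "cx", "cy" (pixels), "extrinsics" (4x4, takes a point from camera to world coordinates); the wrist camera has in their place "mount" (4x4, takes a point from camera to tool coordinates, whose origin is the TCP and whose axes are the tool frame's). Camera axes: x right, y down, z forward; pixel columns grow to the right and rows downward; lengths in m; the calibration is good to about 2 mm. A picture is of the moment at which its call begins: read the wrist's pose just before it. There is no depth.
- manip.sign_off(): hands the job in, once; it reports no verdict.
The state is a dict: "time_s": time; "qpos": joint angles; "dq": joint speeds; "joint_torque": joint torques, N m; "eef_pos": TCP position; "tcp_rot": TCP orientation; "force": force on the tool from outside, world axes, zero at the start; "wrist_torque": the same for the moment, N m; "width": opening from 0.0 (shut) to 1.0 (fully open).
Only numpy, scipy, OpenCV 4.12 (cv2) and the standard library are available. Lean on these libraries where they do the work, as an engineer would, in place of code of your own. Each camera call takes 0.05 s, during which the arm holds its last target.

## Working session

There is one attempt and no reset: what is moved stays moved. The work goes in short steps, Python scripts to look and compute and a tool call to move; the robot and the scene stay as the last step left them, time stands still between calls to the robot, and variables do not carry over. Pictures are saved under pics/ and viewed, and the job is handed in when it is done.

Besides the shell and the picture viewer there is one more tool, called after "Emit:" as name(argument=value, ...), one argument or row to a line, values as JSON. jog_arm: Moves the arm, as the interface text tells. Its arguments: {"type":"object","properties":{"targets":{"type":"array","items":{"type":"number"}},"force":{"type":"number"}},"required":["targets"]}

```bash
mkdir -p pics; cat > h.py <<'E'
import numpy as np, cv2
from workcell import manip
def snap(n,f):
    d=manip.read_camera(n); cv2.imwrite('pics/'+f,d['frame'][:,:,::-1]); return d
def ray(d,u,v,z):
    E=np.array(d['extrinsics']); r=E[:3,:3]@np.array([(u-d['cx'])/d['fx'],(v-d['cy'])/d['fy'],1]); o=E[:3,3]
    return o+r*(z-o[2])/r[2]
E
python3 - <<'E'
from h import *
import pickle
s=manip.get_state(); print(s['time_s'],s['eef_pos'],s['tcp_rot'],s['force'],s['width'],manip.finger_overhang)
D={n:snap(n,n+'1.png') for n in('scene','top')}
pickle.dump(D,open('d.pkl','wb'))
for n in D: print(n,D[n]['extrinsics'],D[n]['fx'])
E
```

```text
0.0 [ 0.28104016 -0.55760435  0.20880787] [[ 4.50027964e-01 -6.75511083e-04  8.93014208e-01]
 [-8.93013154e-01  1.37188238e-03  4.50028471e-01]
 [-1.52910968e-03 -9.99998831e-01  1.41451527e-05]] [ 0.27500948 -0.4772489  -0.22476428] 0.9995756620737084 0.017
scene [[-0.58296635 -0.38956416  0.71301473 -0.46875495]
 [-0.81243062  0.29064733 -0.5054509   0.77850505]
 [-0.01033027 -0.87393587 -0.48593146  0.7708948 ]
 [ 0.          0.          0.          1.        ]] 470.7143787692393
top [[ 0.00321213 -0.99770779  0.06759329  0.42085415]
 [-0.99999091 -0.00301527  0.00301425  0.04812627]
 [-0.00280353 -0.06760236 -0.99770841  1.59354498]
 [ 0.          0.          0.          1.        ]] 491.02942386360104
```

View pics/scene1.png

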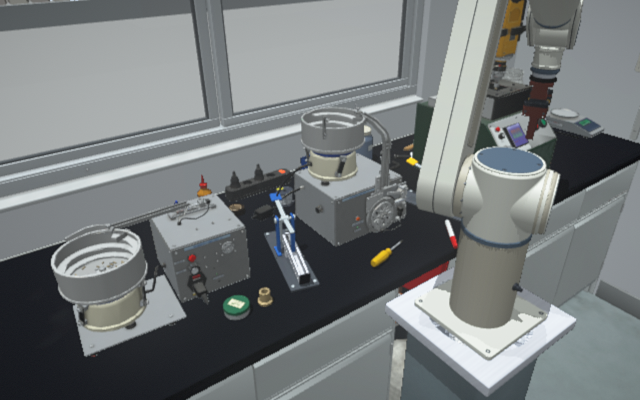

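View pics/top1.png

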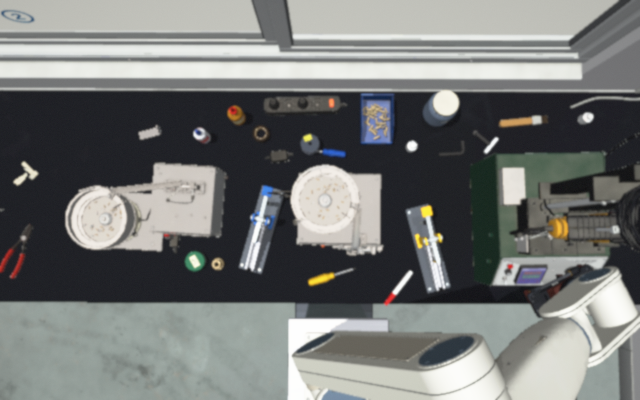

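```bash
python3 - <<'E'
from h import *
import pickle
D=pickle.load(open('d.pkl','rb'))
f=D['top']['frame'][150:290,140:400,::-1]; cv2.imwrite('pics/tz.png',cv2.resize(f,None,fx=3,fy=3,interpolation=2))
f=D['scene']['frame'][100:330,140:420,::-1]; cv2.imwrite('pics/sz.png',cv2.resize(f,None,fx=2.6,fy=2.6,interpolation=2))
d=D['top']; h=cv2.cvtColor(d['frame'],cv2.COLOR_RGB2HSV)
m=cv2.inRange(h,(105,140,80),(125,255,255)); n,l,s,c=cv2.connectedComponentsWithStats(m)
for i in range(1,n):
    if s[i][4]>8: print(s[i],c[i],ray(d,*c[i],.136))
E
```

```text
[391  96   3  42  79] [391.59493671 115.03797468] [ 0.77833211 -0.1544794   0.136     ]
[361 142   7   2  10] [363.4 142.7] [ 0.69399122 -0.06944351  0.136     ]
[323 148  23  10 165] [333.83030303 152.63636364] [0.66368718 0.01916332 0.136     ]
[262 185  11  12  93] [266.91397849 190.04301075] [0.55065072 0.21840514 0.136     ]
[253 212   6   4  12] [255.58333333 213.75      ] [0.47985704 0.2513096  0.136     ]
[269 216   6  13  36] [271.22222222 221.88888889] [0.45583942 0.20458589 0.136     ]
```

View pics/tz.png

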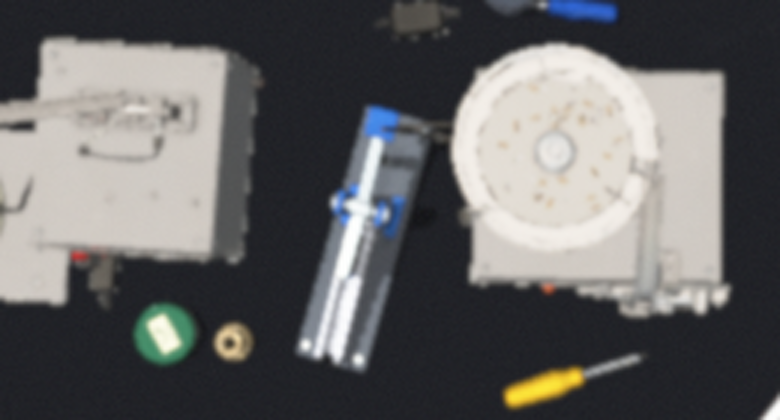

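View pics/sz.png

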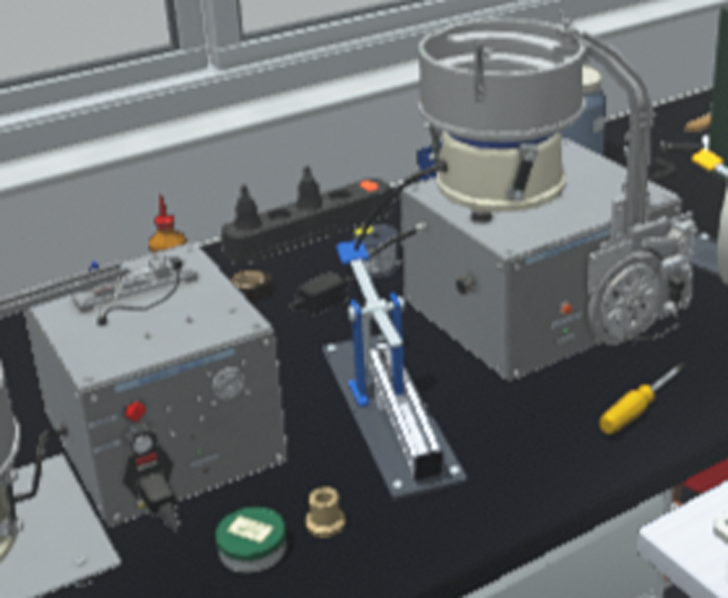

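```bash
cat >> h.py <<'E'
def tri(dt,ds,a,b):
    def P(d):
        E=np.linalg.inv(np.array(d['extrinsics'])); K=np.array([[d['fx'],0,d['cx']],[0,d['fy'],d['cy']],[0,0,1]]); return K@E[:3]
    X=cv2.triangulatePoints(P(dt),P(ds),np.array(a,float).reshape(2,1),np.array(b,float).reshape(2,1)).ravel(); X=X[:3]/X[3]
    e=[]
    for d,p in((dt,a),(ds,b)):
        q=P(d)@np.r_[X,1]; e.append(np.round(q[:2]/q[2]-p,1))
    return X.round(4),e
E
python3 - <<'E'
from h import *
import pickle
D=pickle.load(open('d.pkl','rb')); t,s=D['top'],D['scene']
T=lambda u,v:(140+u/3,150+v/3); S=lambda u,v:(140+u/2.6,100+v/2.6)
for n,a,b in [('boxL front right',(212,258),(272,330)),('boxL back right',(228,50),(210,247)),('bowl left',(453,150),(420,70)),('boxR front left',(470,283),(515,295)),('boxR backleft',(475,68),(402,182)),('pad',(381,123),(352,252)),('bowl front',(555,248),(478,118)),
 ('screwL',(304,345),(399,485)),('screwR',(360,358),(452,474)),('axleL',(338,203),(354,313)),('axleR',(395,212),(398,298)),('wire1',(450,128),(425,228)),('wire2',(450,125),(440,165)),('wire3',(397,128),(370,240)) ]:
    print(n,*tri(t,s,T(*a),S(*b)))
for n,p,z in [('screwL',(304,345),.01),('screwR',(360,358),.01),('axL',(338,203),.11),('axR',(395,212),.11)]: print(n,ray(t,*T(*p),z))
h=cv2.cvtColor(s['frame'],cv2.COLOR_RGB2HSV)
m=cv2.inRange(h,(105,140,80),(125,255,255)); n,l,st,c=cv2.connectedComponentsWithStats(m)
for i in range(1,n):
    if st[i][4]>8: print(st[i],c[i])
E
```

```text
boxL front right [0.4142 0.3785 0.1622] [array([-0.3, -0.2]), array([0.5, 0.1])]
boxL back right [0.6132 0.3594 0.1573] [array([2.5, 1.4]), array([-3.4, -0.6])]
bowl left [0.5112 0.1381 0.3313] [array([-1.9, -1.4]), array([2.5, 0.2])]
boxR front left [0.3865 0.1257 0.1227] [array([1.2, 1. ]), array([-1.9, -0.1])]
boxR backleft [0.5978 0.1217 0.1683] [array([0.6, 0.4]), array([-0.8, -0.1])]
pad [0.5477 0.218  0.1318] [array([0.2, 0.1]), array([-0.3, -0. ])]
bowl front [0.4454 0.0743 0.2865] [array([-10.9,  -8.1]), array([14.6, -0.4])]
screwL [0.3195 0.3111 0.0101] [array([0.4, 0.3]), array([-0.7, -0.1])]
screwR [0.3072 0.2543 0.0037] [array([-0.3, -0.2]), array([0.5, 0. ])]
axleL [0.4689 0.2633 0.1107] [array([0.1, 0. ]), array([-0.1, -0. ])]
axleR [0.4623 0.209  0.1117] [array([-1. , -0.7]), array([1.5, 0.1])]
wire1 [0.537  0.1415 0.1423] [array([2.5, 1.9]), array([-3.6, -0.3])]
wire2 [0.53   0.1317 0.2191] [array([4.3, 3.2]), array([-5.9, -0.6])]
wire3 [0.5412 0.1999 0.1436] [array([0.5, 0.3]), array([-0.7, -0.1])]
screwL [0.32046824 0.31252457 0.01      ]
screwR [0.30688202 0.25250694 0.01      ]
axL [0.46903952 0.26360527 0.11      ]
axR [0.46015727 0.20607183 0.11      ]
[301 159   5   6  15] [302.8        161.46666667]
[269 193  13   9  77] [274.54545455 196.45454545]
[290 212   5  16  33] [292.         219.12121212]
[274 215   8  41 127] [277.52755906 238.77952756]
[291 234   4  17  50] [292.74 241.46]
```

Emit:
jog_arm(
  targets=[0, 0, 0, 0, 0, 5, 1, 0, 0, 0, 0, 0, 10, 1, 0, 0, 0.1, 0, 3, 15, 0, 0, 0, 0.2, 0, 6, 19, -1, 0, 0, 0.3, 0, 10, 22, -1],
  force=20,
)

```text
time_s: 0.6
eef_pos: [0.2812, -0.464, 0.4266]
tcp_rot: [[0.696, 0.001, 0.718], [-0.718, -0.001, 0.696], [0.002, -1.0, -0.0]]
force: [0.6, -0.5, -0.0]
width: 0.767
```

```bash
python3 - <<'E'
from h import *
s=manip.get_state(); print(s['time_s'],s['eef_pos'],s['tcp_rot'].round(3),s['qpos'],s['width'])
d=snap('wrist','w1.png'); print(d['mount'],d['fx'],d['cx'],d['cy'])
E
```

```text
0.6 [ 0.28124312 -0.46404856  0.42658732] [[ 0.696  0.001  0.718]
 [-0.718 -0.001  0.696]
 [ 0.002 -1.    -0.   ]] [-6.00364920e+01  6.76784462e+00  8.85666282e+01 -2.68910316e-03
  8.45700612e+01 -1.41550930e+01] 0.7674858092063024
[[ 9.99999800e-01  5.00359482e-04 -3.87799466e-04  1.30305248e-03]
 [ 5.13321721e-04 -2.82413955e-01  9.59292497e-01 -1.74678312e-01]
 [ 3.70471116e-04 -9.59292504e-01 -2.82414155e-01  7.85412766e-02]
 [ 0.00000000e+00  0.00000000e+00  0.00000000e+00  1.00000000e+00]] 312.89078595526115 318.2807830969752 201.65341239068113
```

Emit:
jog_arm(
  targets=[0, 0, 0.05, 2, 4, 2, -1, 0, 0, 0.1, 4, 8, 4, -1, 0, 0, 0.15, 5, 12.5, 5, -1, 0, 0, 0.2, 6, 17, 5, -1, 0, 0, 0.25, 7, 21.5, 5, -1],
)

```text
time_s: 1.15
eef_pos: [0.3513, -0.2475, 0.4746]
tcp_rot: [[0.851, 0.0, 0.525], [-0.525, -0.0, 0.851], [0.0, -1.0, 0.0]]
force: [0.2, 0.3, -0.5]
width: 0.262
```

Emit:
jog_arm(
  targets=[0, 0, 0.05, 1, 4.5, 0, -1, 0, 0, 0.1, 2, 9, 0, -1, 0, 0, 0.15, 3, 13.5, 0, -1, 0, 0, 0.2, 4, 18, 0, -1, 0, 0, 0.25, 5, 22.5, 0, -1],
)

```text
time_s: 1.65
eef_pos: [0.401, -0.0224, 0.4744]
tcp_rot: [[0.955, 0.0, 0.298], [-0.298, -0.0, 0.955], [0.0, -1.0, -0.0]]
force: [1.5, -1.0, -0.0]
width: 0.004
```

Emit:
jog_arm(
  targets=[0, 0, 0.02, 3, 4, 0, -1, 0, 0, 0.04, 6, 8, 0, -1, 0, 0, 0.05, 8, 12, 0, -1, 0, 0, 0.05, 10, 16, 0, -1, 0, 0, 0.05, 13, 20, 0, -1],
)

```text
time_s: 2.15
eef_pos: [0.5312, 0.1777, 0.4745]
tcp_rot: [[0.968, -0.0, 0.251], [-0.251, -0.0, 0.968], [-0.0, -1.0, -0.0]]
force: [1.2, -0.9, 0.1]
width: 0.002
```

```bash
python3 - <<'E'
from h import *
s=manip.get_state(); print(s['time_s'],s['eef_pos'],s['tcp_rot'].round(3),s['qpos'],s['width'])
E
```

```text
2.15 [0.53120283 0.17768051 0.47445394] [[ 0.968 -0.     0.251]
 [-0.251 -0.     0.968]
 [-0.    -1.    -0.   ]] [ 1.72790036e+01  7.60978547e+00  8.18993325e+01 -3.33191042e-03
  9.05104163e+01  3.17973682e+01] 0.00222602674614033
```

Go over the pad, at a height, with a look.

Emit:
jog_arm(
  targets=[0, 0, 0, 0.8, 2, 0, -1, 0, 0, 0, 1.5, 4, -2, -1, 0, 0, 0, 1.6, 4.2, -6, -1, 0, 0, 0, 1.6, 4.2, -10, -1, 0, 0, 0, 1.6, 4.2, -14, -1],
)

```text
time_s: 2.65
eef_pos: [0.5467, 0.2175, 0.3329]
tcp_rot: [[0.968, -0.0, 0.251], [-0.251, -0.0, 0.968], [-0.0, -1.0, -0.0]]
force: [0.5, 0.4, -0.5]
width: 0.008
```

```bash
cat >> h.py <<'E'
def wsnap(f):
    s=manip.get_state(); d=snap('wrist',f); T=np.eye(4); T[:3,:3]=s['tcp_rot']; T[:3,3]=s['eef_pos']; d['extrinsics']=T@np.array(d['mount']); return s,d
E
python3 - <<'E'
from h import *
import pickle
s,d=wsnap('w2.png'); print(s['time_s'],s['eef_pos'],s['force'])
pickle.dump(d,open('w2.pkl','wb'))
d=manip.read_camera('scene'); f=d['frame'][100:330,140:420,::-1]; cv2.imwrite('pics/sz2.png',cv2.resize(f,None,fx=2.6,fy=2.6,interpolation=2))
E
```

```text
2.65 [0.54667088 0.2174523  0.33290723] [ 0.53961498  0.3598074  -0.50035157]
```

View pics/w2.png

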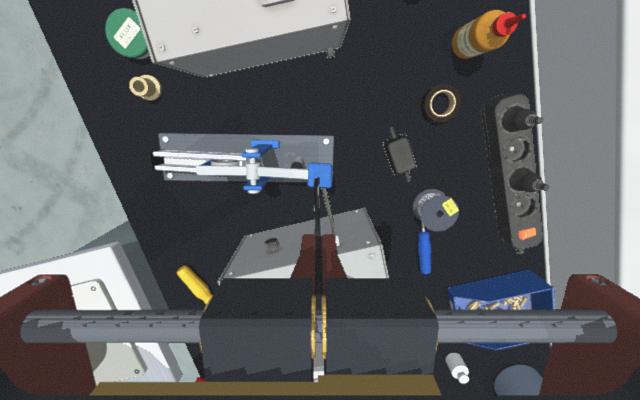

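View pics/sz2.png

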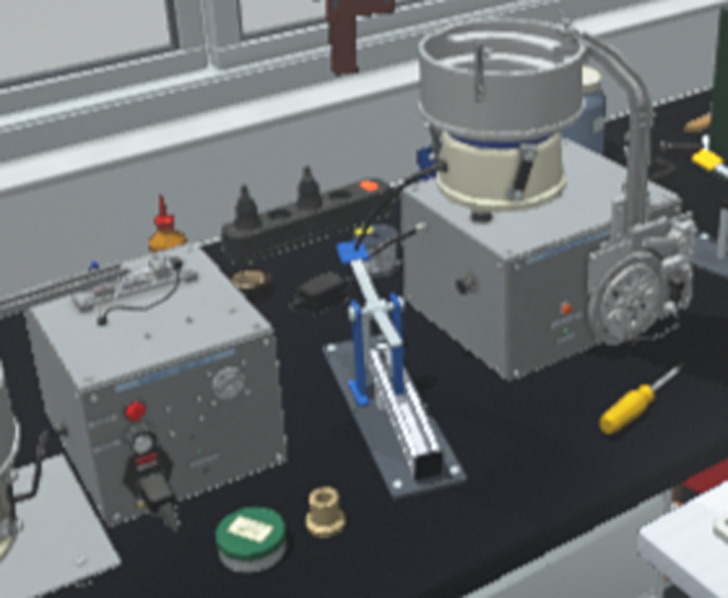

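```bash
python3 - <<'E'
from h import *
import pickle
d=pickle.load(open('w2.pkl','rb')); D=pickle.load(open('d.pkl','rb'))
a=cv2.resize(d['frame'][150:260,270:370,::-1],None,fx=5,fy=5,interpolation=2)
cv2.imwrite('pics/wz.png',a)
a=cv2.resize(D['top']['frame'][175:215,250:310,::-1],None,fx=10,fy=10,interpolation=2)
cv2.imwrite('pics/tz2.png',a)
a=cv2.resize(D['scene']['frame'][150:220,255:325,::-1],None,fx=8,fy=8,interpolation=2)
cv2.imwrite('pics/sz3.png',a)
E
```

```text
(no output)
```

View pics/wz.png

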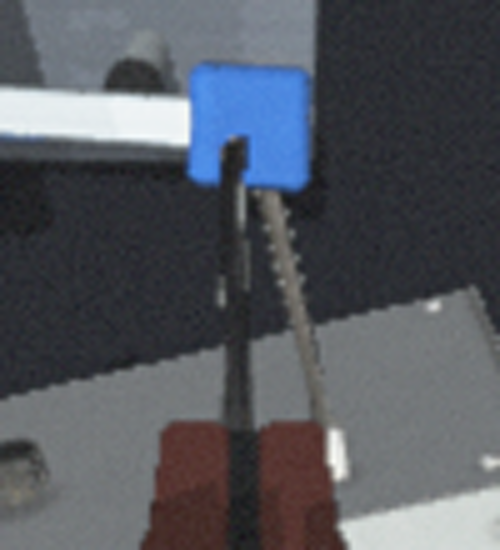

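View pics/tz2.png

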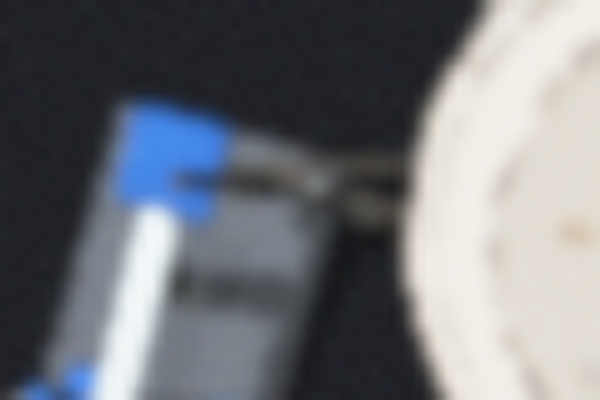

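View pics/sz3.png

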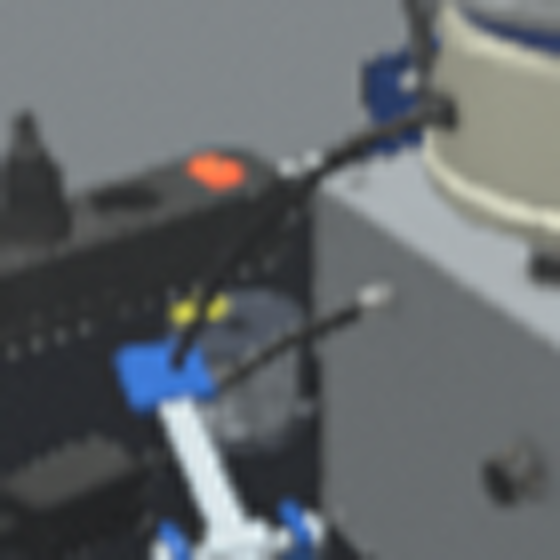

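```bash
python3 - <<'E'
from h import *
import pickle
w=pickle.load(open('w2.pkl','rb')); D=pickle.load(open('d.pkl','rb')); t,s=D['top'],D['scene']
W=lambda u,v:(270+u/5,150+v/5); T=lambda u,v:(250+u/10,175+v/10); S=lambda u,v:(255+u/8,150+v/8)
print('cable end ts',*tri(t,s,T(178,180),S(177,362)));print('ws',*tri(w,s,W(233,142),S(177,362)));print('wt',*tri(w,t,W(233,142),T(178,180)))
print('pad ts',*tri(t,s,T(170,155),S(165,372)));print('ws',*tri(w,s,W(250,125),S(165,372)))
print('rod white ws',*tri(w,s,W(338,450),S(375,295)))
print('rod at pad ws',*tri(w,s,W(268,195),S(218,385)))
for v in (250,330,400): print([ray(w,*W(237,v),z).round(3) for z in (.15,.18,.21)])
m=cv2.inRange(cv2.cvtColor(w['frame'],cv2.COLOR_RGB2HSV),(105,140,80),(125,255,255)); n,l,st,c=cv2.connectedComponentsWithStats(m)
for i in range(1,n):
    if st[i][4]>100: print(st[i],c[i],ray(w,*c[i],.136))
# predict fingertip px
E=np.linalg.inv(w['extrinsics']);
for z in(.33-.017,): 
    p=E@np.array([.5467,.2175,.3159,1]); print(w['fx']*p[0]/p[2]+w['cx'],w['fy']*p[1]/p[2]+w['cy'])
E
```

```text
cable end ts [0.5414 0.2151 0.1389] [array([0.1, 0.1]), array([-0.1, -0. ])]
ws [0.5449 0.2137 0.1366] [array([-0.2,  1.5]), array([-0.3,  0.1])]
wt [0.543  0.2157 0.1325] [array([-2. , -0.3]), array([ 0.1, -0.3])]
pad ts [0.5488 0.2174 0.1325] [array([0.4, 0.3]), array([-0.5, -0.1])]
ws [0.5497 0.2159 0.1312] [array([-0.2,  1.3]), array([-0.2,  0.1])]
rod white ws [0.5505 0.1271 0.1331] [array([-0.1,  1.6]), array([-0.3,  0.2])]
rod at pad ws [0.5492 0.195  0.1193] [array([-0.1,  1. ]), array([-0.2,  0.1])]
[array([0.541, 0.193, 0.15 ]), array([0.543, 0.201, 0.18 ]), array([0.545, 0.209, 0.21 ])]
[array([0.536, 0.173, 0.15 ]), array([0.538, 0.183, 0.18 ]), array([0.541, 0.193, 0.21 ])]
[array([0.531, 0.156, 0.15 ]), array([0.534, 0.167, 0.18 ]), array([0.537, 0.179, 0.21 ])]
[242 140  37  18 341] [261.60997067 146.81524927] [0.49244828 0.26829628 0.136     ]
[307 163  25  26 520] [319.88076923 174.45961538] [0.5506087  0.21906386 0.136     ]
[243 177  26  14 168] [255.91071429 184.57738095] [0.4720267 0.2264675 0.136    ]
[418 231  14  44 501] [424.28942116 252.35528942] [0.65632699 0.0853721  0.136     ]
[ 448  270  105   39 2114] [505.67596973 288.35288553] [0.75409994 0.0052041  0.136     ]
[476 343  41   6 141] [495.07092199 345.14893617] [ 0.73139316 -0.0842251   0.136     ]
315.9502109628259 232.6943823992201
```

Emit:
jog_arm(
  targets=[0, 0, 0, 0.6, 0.9, 0, -1, 0, 0, 0, 0.6, 0.9, -4, -1, 0, 0, 0, 0.6, 0.9, -8, -1, 0, 0, 0, 0.6, 0.9, -12, -1, 0, 0, 0, 0.6, 0.9, -15.5, -1],
)

```text
time_s: 3.25
eef_pos: [0.5556, 0.2279, 0.181]
tcp_rot: [[0.968, 0.004, 0.251], [-0.251, 0.002, 0.968], [0.004, -1.0, 0.003]]
force: [-0.5, 0.8, -0.9]
width: 0.008
```

```bash
python3 - <<'E'
from h import *
s,d=wsnap('w3.png'); print(s['time_s'],s['eef_pos'],s['force'])
d=manip.read_camera('scene'); f=d['frame'][100:330,140:420,::-1]; cv2.imwrite('pics/sz4.png',cv2.resize(f,None,fx=2.6,fy=2.6,interpolation=2))
E
```

```text
3.25 [0.5556126  0.2278624  0.18096843] [-0.46683758  0.77364965 -0.94719871]
```

View pics/w3.png

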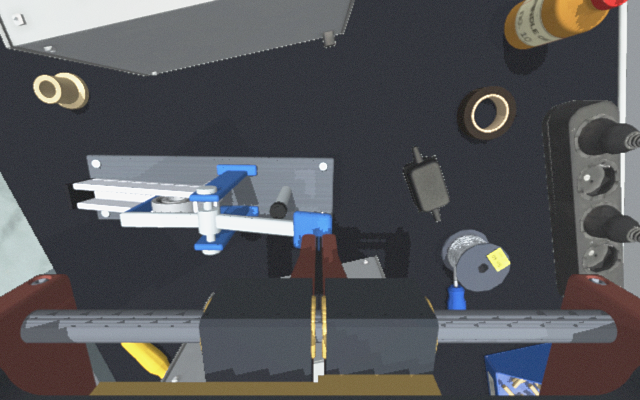

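View pics/sz4.png

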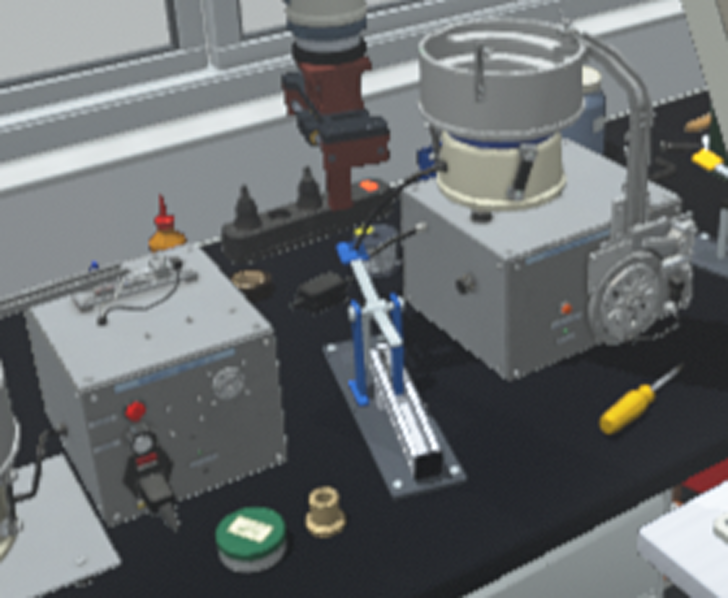

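Emit:
jog_arm(
  targets=[0, 0, 0, -0.1, 0, -1, -1, 0, 0, 0, -0.1, 0, -1.8, -1, 0, 0, 0, -0.1, 0, -2.4, -1, 0, 0, 0, -0.1, 0, -3, -1, 0, 0, 0, -0.1, 0, -3.6, -1],
)

```text
time_s: 3.85
eef_pos: [0.5527, 0.2269, 0.1438]
tcp_rot: [[0.968, 0.001, 0.251], [-0.251, 0.0, 0.968], [0.001, -1.0, 0.001]]
force: [-0.3, -0.1, 0.4]
width: 0.006
```

```bash
python3 - <<'E'
from h import *
s,d=wsnap('w4.png'); print(s['time_s'],s['eef_pos'],s['force'])
E
```

```text
3.85 [0.55272392 0.2268989  0.14380648] [-0.26658591 -0.1361529   0.41182617]
```

View pics/w4.png

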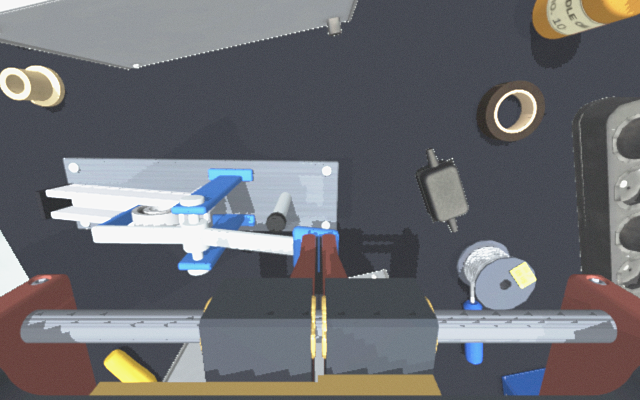

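```bash
python3 - <<'E'
from h import *
d=manip.read_camera('scene'); f=d['frame'][130:290,220:340,::-1]; cv2.imwrite('pics/sz5.png',cv2.resize(f,None,fx=3.7,fy=3.7,interpolation=2))
s=manip.get_state();print(s['time_s'],s['eef_pos'],s['force'])
E
```

```text
3.95 [0.5518864  0.22653041 0.14288336] [-0.17265538 -0.0231464  -0.9850378 ]
```

View pics/sz5.png

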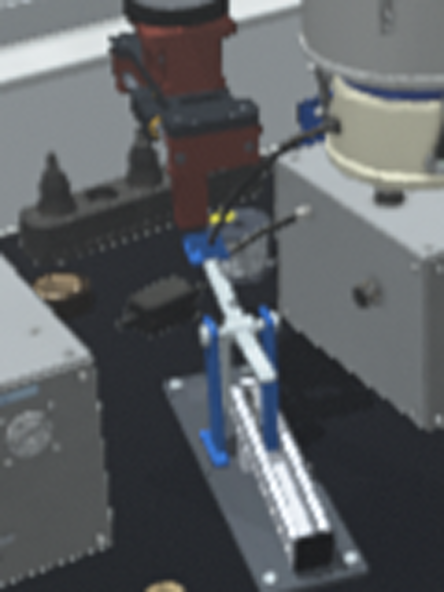

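```bash
python3 - <<'E'
from h import *
import pickle
d=pickle.load(open('d.pkl','rb'))['scene']; E=np.linalg.inv(d['extrinsics'])
def pr(p):
    p=E@np.r_[p,1]; return ((d['fx']*p[0]/p[2]+d['cx']-220)*3.7,(d['fy']*p[1]/p[2]+d['cy']-130)*3.7)
a=np.array([.968,-.251,0]);b=np.array([.251,.968,0])
for c in((.552,.2265,.126),):
    c=np.array(c); print('c',pr(c))
    for i in(-1,1):
        for j in(-1,1): print(i,j,pr(c+a*i*.0135+b*j*.01))
for p in((.550,.218,.136),(.550,.218,.13)): print('pad',pr(p))
E
```

```text
c (np.float64(191.72071710202832), np.float64(255.2562015770901))
-1 -1 (np.float64(209.44221941248176), np.float64(260.9274435731076))
-1 1 (np.float64(183.77249333385313), np.float64(265.8846402743377))
1 -1 (np.float64(199.500562836249), np.float64(244.85291955182913))
1 1 (np.float64(174.2107663635691), np.float64(249.6526603966354))
pad (np.float64(201.97001177479734), np.float64(241.48589558276322))
pad (np.float64(202.43651857304735), np.float64(248.41291714858343))
```

Emit:
jog_arm(
  targets=[0, 0, 0, 0, 0, -0.2, -1, 0, 0, 0, 0, 0, -0.4, -1, 0, 0, 0, 0, 0, -0.6, -1, 0, 0, 0, 0, 0, -0.8, -1, 0, 0, 0, 0, 0, -1, -1],
)

```text
time_s: 4.45
eef_pos: [0.5523, 0.2267, 0.1334]
tcp_rot: [[0.968, 0.0, 0.251], [-0.251, 0.0, 0.968], [0.0, -1.0, 0.0]]
force: [0.4, 0.7, -0.1]
width: 0.008
```

```bash
cat > look.py <<'E'
from h import *
import sys
s=manip.get_state();print(s['time_s'],s['eef_pos'],s['force'],s['wrist_torque'])
d=manip.read_camera('scene'); f=d['frame'][140:290,230:330,::-1]; a=cv2.resize(f,None,fx=3.7,fy=3.7,interpolation=2)
w=manip.read_camera('wrist')['frame'][130:280,200:400,::-1]; b=cv2.resize(w,(400*a.shape[0]//300,a.shape[0]))
b=b[:,:800-a.shape[1]] if a.shape[1]+b.shape[1]>800 else b
cv2.imwrite('pics/'+sys.argv[1],np.hstack([a,b]))
E
python3 look.py l1.png
```

```text
4.45 [0.55231222 0.22673332 0.13343367] [ 0.44262061  0.701063   -0.0922883 ] [-0.05364386 -0.0553079  -0.01863597]
```

View pics/l1.png

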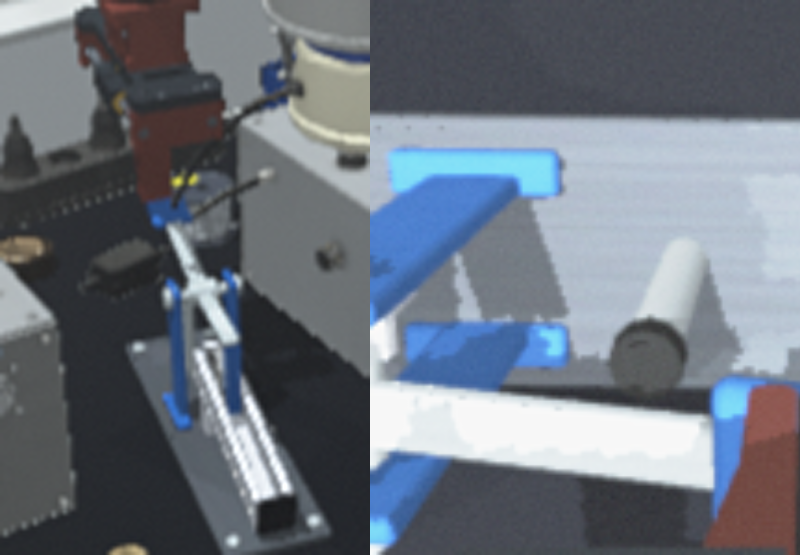

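```bash
python3 - <<'E'
from h import *
import pickle
D=pickle.load(open('d.pkl','rb')); t,s=D['top'],D['scene']; w=pickle.load(open('w2.pkl','rb'))
P=np.array([(177,362),(200,310),(240,250),(290,190),(340,155),(400,125),(435,110)],float)/8+[255,150]
Q=np.array([(178,180),(220,180),(260,178),(310,182),(350,165),(405,165)],float)/10+[250,175]
V=np.array([(233,142),(235,200),(236,260),(238,340),(242,430)],float)/5+[270,150]
def dens(P): return np.vstack([np.linspace(P[i],P[i+1],12) for i in range(len(P)-1)])
for nm,d2,R in(('top',t,Q),('wrist',w,V)):
  E=np.linalg.inv(d2['extrinsics'])
  for p in P[:]:
    best=None
    for z in np.arange(.08,.3,.002):
        X=ray(s,*p,z); c=E@np.r_[X,1]; u=np.array([d2['fx']*c[0]/c[2]+d2['cx'],d2['fy']*c[1]/c[2]+d2['cy']])
        e=np.linalg.norm(dens(R)-u,axis=1).min()
        if best is None or e<best[0]: best=(round(e,2),X.round(3))
    print(nm,best)
E
```

```text
top (np.float64(0.34), array([0.543, 0.214, 0.138]))
top (np.float64(0.4), array([0.541, 0.204, 0.156]))
top (np.float64(0.37), array([0.538, 0.189, 0.176]))
top (np.float64(0.27), array([0.54 , 0.167, 0.192]))
top (np.float64(0.33), array([0.542, 0.144, 0.198]))
top (np.float64(6.85), array([0.529, 0.127, 0.21 ]))
top (np.float64(11.04), array([0.521, 0.118, 0.216]))
wrist (np.float64(0.84), array([0.546, 0.212, 0.136]))
wrist (np.float64(1.53), array([0.545, 0.202, 0.154]))
wrist (np.float64(1.54), array([0.538, 0.189, 0.176]))
wrist (np.float64(0.59), array([0.536, 0.169, 0.194]))
wrist (np.float64(16.95), array([0.531, 0.151, 0.204]))
wrist (np.float64(39.19), array([0.525, 0.13 , 0.212]))
wrist (np.float64(51.77), array([0.521, 0.118, 0.216]))
```

Emit:
jog_arm(
  targets=[0, 0, 0, 0, 0, -0.4, -1, 0, 0, 0, 0, 0, -0.8, -1, 0, 0, 0, 0, 0, -1.2, -1, 0, 0, 0, 0, 0, -1.2, -1, 0, 0, 0, 0, 0, -1.2, -1],
)

```text
time_s: 5.05
eef_pos: [0.5521, 0.2267, 0.1213]
tcp_rot: [[0.968, -0.001, 0.251], [-0.251, -0.0, 0.968], [-0.001, -1.0, -0.0]]
force: [-0.2, 0.4, 0.2]
width: 0.006
```

```bash
python3 look.py l2.png
```

```text
5.05 [0.55205353 0.22668283 0.12128168] [-0.19553079  0.41329497  0.18123464] [-0.02532774 -0.05727422  0.04670476]
```

View pics/l2.png

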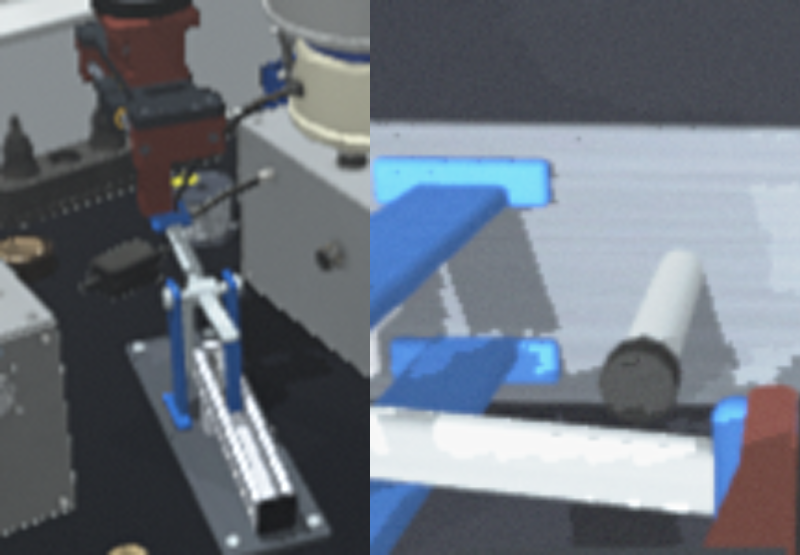

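```bash
python3 - <<'E'
from h import *
d=manip.read_camera('scene'); a=cv2.resize(d['frame'][170:220,255:305,::-1],None,fx=8,fy=8,interpolation=2)
w=manip.read_camera('wrist')['frame'][205:305,270:370,::-1]; b=cv2.resize(w,None,fx=4,fy=4,interpolation=2)
cv2.imwrite('pics/z1.png',np.hstack([a,b]))
E
```

```text
(no output)
```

View pics/z1.png

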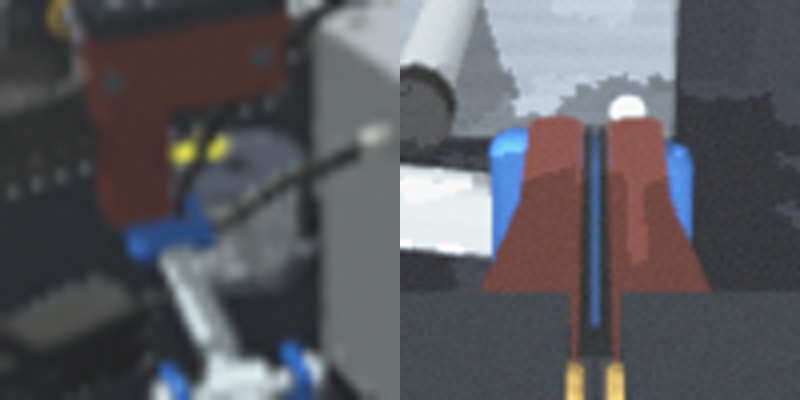

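Emit:
jog_arm(
  targets=[0, 0, 0, 0, 0, -0.3, -1, 0, 0, 0, 0, 0, -0.6, -1, 0, 0, 0, 0, 0, -0.9, -1, 0, 0, 0, 0, 0, -1, -1, 0, 0, 0, 0, 0, -1, -1],
)

```text
time_s: 5.75
eef_pos: [0.5523, 0.2268, 0.1114]
tcp_rot: [[0.968, -0.0, 0.251], [-0.251, 0.0, 0.968], [-0.0, -1.0, 0.0]]
force: [1.4, -0.1, 0.4]
width: 0.007
```

```bash
python3 look.py l3.png;python3 - <<'E'
from h import *
d=manip.read_camera('scene'); a=cv2.resize(d['frame'][170:220,255:305,::-1],None,fx=8,fy=8,interpolation=2)
w=manip.read_camera('wrist')['frame'][205:305,270:370,::-1]; b=cv2.resize(w,None,fx=4,fy=4,interpolation=2)
cv2.imwrite('pics/z2.png',np.hstack([a,b]))
E
```

```text
5.75 [0.55232475 0.22678573 0.11138432] [ 1.35554721 -0.05632104  0.39818694] [-0.08059498 -0.20463935  0.00215884]
```

View pics/l3.png

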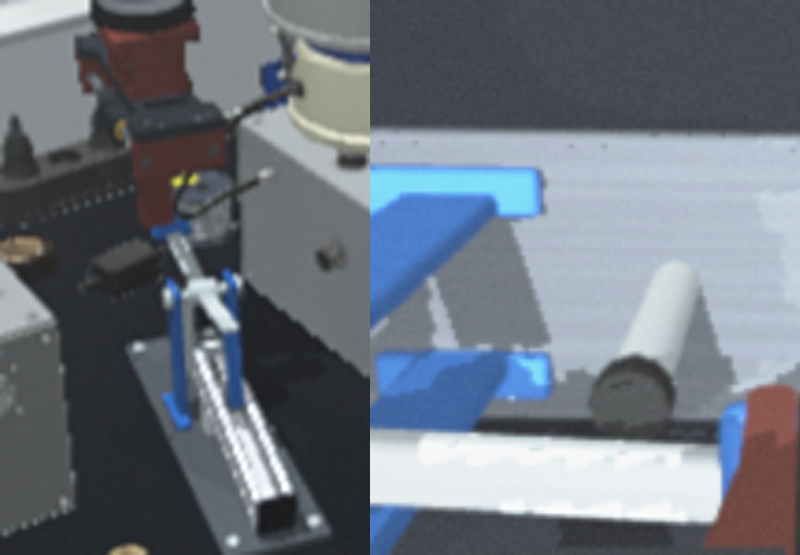

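View pics/z2.png

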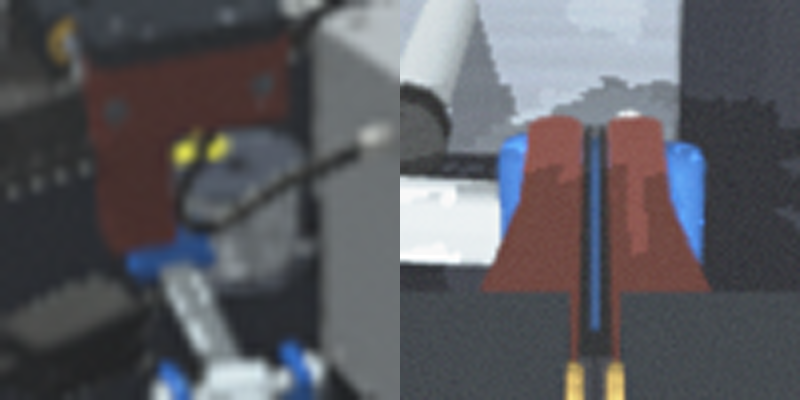

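Emit:
jog_arm(
  targets=[0, 0, 0, 0, 0, -0.5, -1, 0, 0, 0, 0, 0, -1, -1, 0, 0, 0, 0, 0, -1.4, -1, 0, 0, 0, 0, 0, -1.7, -1, 0, 0, 0, 0, 0, -1.7, -1],
)

```text
time_s: 6.45
eef_pos: [0.5523, 0.2267, 0.0941]
tcp_rot: [[0.968, -0.0, 0.251], [-0.251, 0.0, 0.968], [-0.0, -1.0, -0.0]]
force: [1.7, -0.9, 1.8]
width: -0.0
```

```bash
python3 look.py l4.png;python3 - <<'E'
from h import *
s,d=wsnap('w5.png')
E
```

```text
6.45 [0.55231601 0.22673583 0.09409654] [ 1.71115862 -0.87988551  1.77379218] [-0.17100386 -0.32522876  0.01197749]
```

View pics/l4.png

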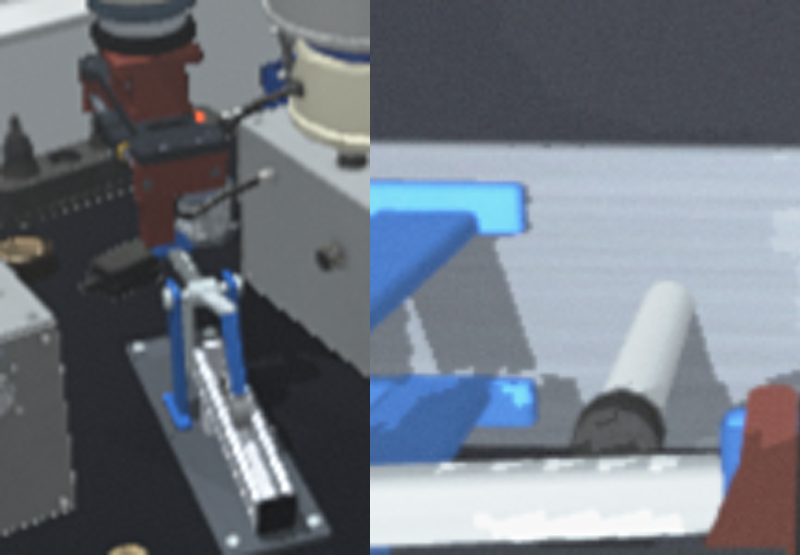

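View pics/w5.png

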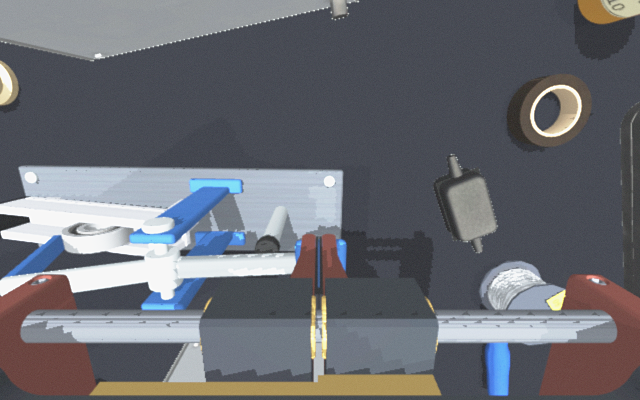

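Emit:
jog_arm(
  targets=[0, 0, 0, 0, 0, -0.1, -1, 0, 0, 0, 0, 0, -0.2, -1, 0, 0, 0, 0, 0, -0.2, -1, 0, 0, 0, 0, 0, -0.2, -1, 0, 0, 0, 0, 0, -0.2, -1],
)

```text
time_s: 7.1
eef_pos: [0.5519, 0.2268, 0.0925]
tcp_rot: [[0.968, -0.001, 0.251], [-0.251, -0.0, 0.968], [-0.001, -1.0, -0.0]]
force: [-1.4, 0.5, 2.4]
width: 0.004
```

```bash
python3 look.py l5.png;python3 - <<'E'
from h import *
s,d=wsnap('w6.png')
E
```

```text
7.1 [0.55186498 0.22675877 0.09245813] [-1.37573378  0.45098235  2.3764905 ] [0.09191796 0.2392551  0.0039692 ]
```

View pics/l5.png

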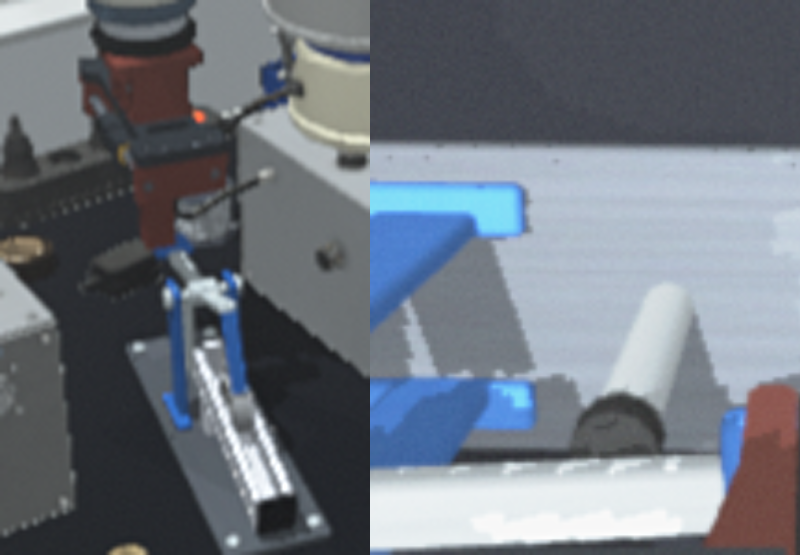

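View pics/w6.png

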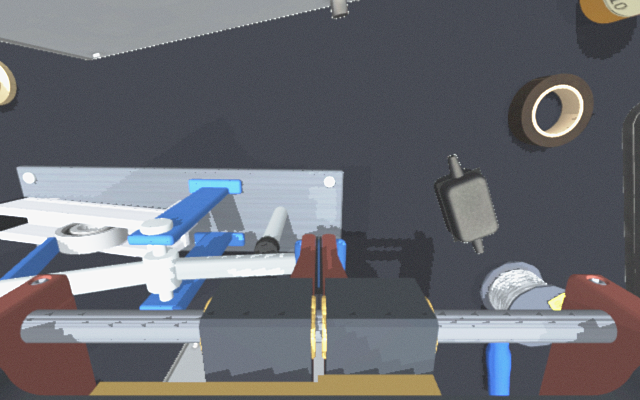

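Emit:
jog_arm(
  targets=[0, 0, 0, 0, 0, -0.2, -1, 0, 0, 0, 0, 0, -0.4, -1, 0, 0, 0, 0, 0, -0.4, -1, 0, 0, 0, 0, 0, -0.4, -1, 0, 0, 0, 0, 0, -0.4, -1],
)

```text
time_s: 7.75
eef_pos: [0.5522, 0.2267, 0.0885]
tcp_rot: [[0.968, -0.0, 0.251], [-0.251, -0.0, 0.968], [-0.0, -1.0, -0.0]]
force: [-2.4, 0.9, 3.8]
width: 0.004
```

```bash
python3 look.py l6.png;python3 - <<'E'
from h import *
s,d=wsnap('w7.png')
E
```

```text
7.75 [0.55221603 0.22672741 0.08853457] [-2.42791486  0.90638749  3.77425161] [0.07710854 0.42605198 0.00775534]
```

View pics/l6.png

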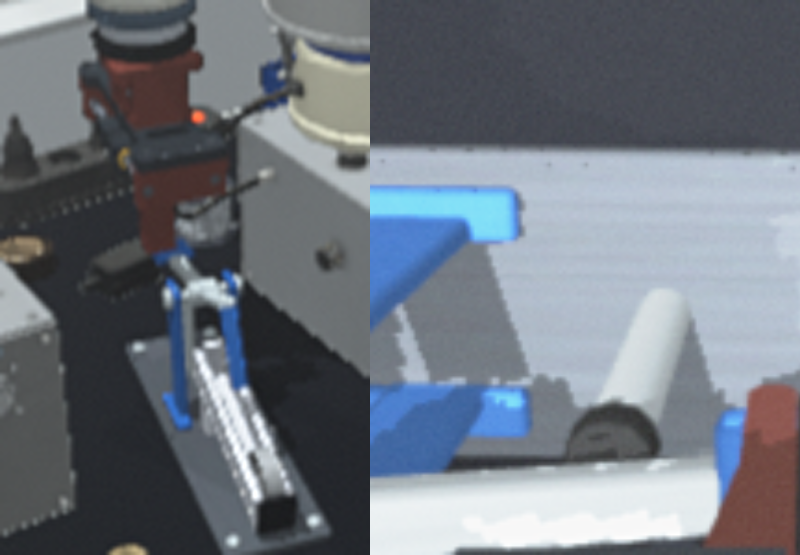

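View pics/w7.png

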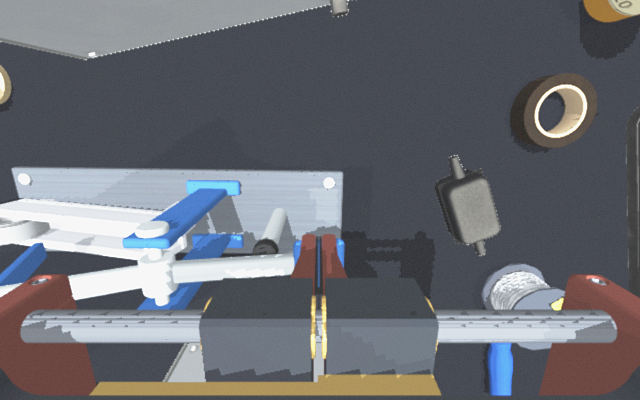

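Emit:
jog_arm(
  targets=[0, 0, 0, 0, 0, 0, -1, 0, 0, 0, 0, 0, 0, -1, 0, 0, 0, 0, 0, 0, -1, 0, 0, 0, 0, 0, 0, -1, 0, 0, 0, 0, 0, 0, -1],
)

```text
time_s: 8.4
eef_pos: [0.5522, 0.2267, 0.0885]
tcp_rot: [[0.968, -0.0, 0.251], [-0.251, -0.0, 0.968], [-0.0, -1.0, -0.0]]
force: [-2.5, 0.7, 4.4]
width: 0.001
```

```bash
cat > lowend.py <<'E'
from h import *
import sys
s=manip.get_state();print(s['time_s'],s['eef_pos'],s['force'])
d=manip.read_camera('scene'); a=cv2.resize(d['frame'][190:290,255:330,::-1],None,fx=5.5,fy=5.5,interpolation=2)
t=manip.read_camera('top'); b=cv2.resize(t['frame'][180:280,230:290,::-1],None,fx=5.5,fy=5.5,interpolation=2)
cv2.imwrite('pics/'+sys.argv[1],np.hstack([a,b]))
E
python3 lowend.py e1.png
```

```text
8.4 [0.55224724 0.22673232 0.08853409] [-2.47425284  0.72605894  4.36706217]
```

View pics/e1.png

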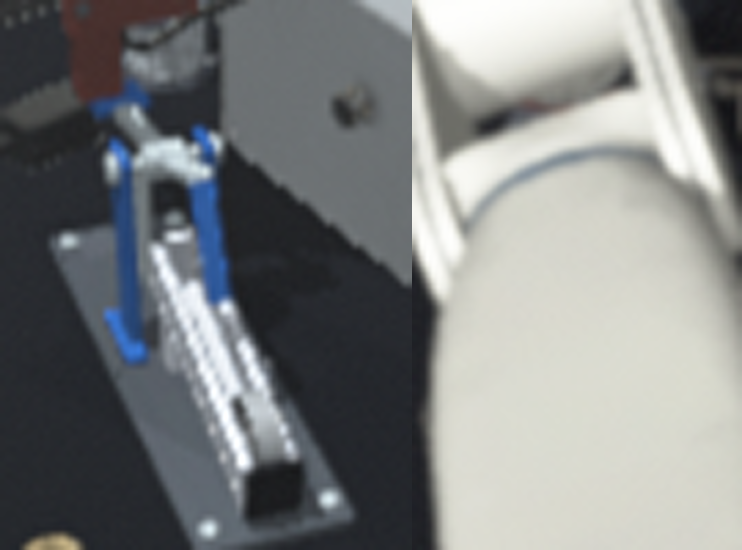

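Emit:
jog_arm(
  targets=[0, 0, 0, 0, 0, 0.8, -1, 0, 0, 0, 0, 0, 1.8, -1, 0, 0, 0, 0, 0, 2.8, -1, 0, 0, 0, 0, 0, 3.8, -1, 0, 0, 0, 0, 0, 4.8, -1],
)

```text
time_s: 9.0
eef_pos: [0.5525, 0.2267, 0.1376]
tcp_rot: [[0.968, 0.001, 0.251], [-0.251, 0.0, 0.968], [0.001, -1.0, 0.0]]
force: [-1.1, 0.1, 0.7]
width: 0.007
```

Emit:
jog_arm(
  targets=[0, 0, 0, 0, 0, 2, -1, 0, 0, 0, 0, 0, 5, -1, 0, 0, 0, 0, 0, 9, -1, 0, 0, 0, 0, 0, 13, -1, 0, 0, 0, 0, 0, 17, -1],
)

```text
time_s: 9.5
eef_pos: [0.5521, 0.2265, 0.3087]
tcp_rot: [[0.968, 0.001, 0.251], [-0.251, -0.0, 0.968], [0.001, -1.0, 0.0]]
force: [0.2, -0.7, 0.4]
width: 0.006
```

```bash
python3 lowend.py e2.png; python3 - <<'E'
from h import *
s,d=wsnap('w8.png')
E
```

```text
9.5 [0.55210074 0.22651226 0.3087303 ] [ 0.163205   -0.73407729  0.3605972 ]
```

View pics/e2.png

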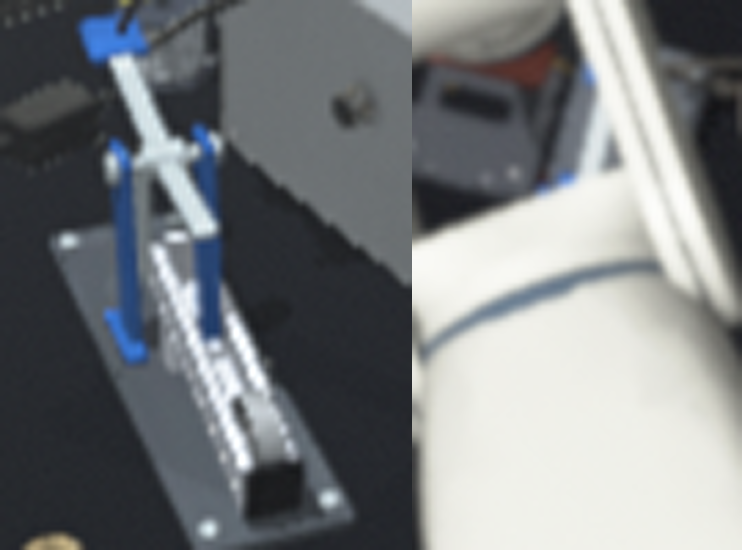

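View pics/w8.png

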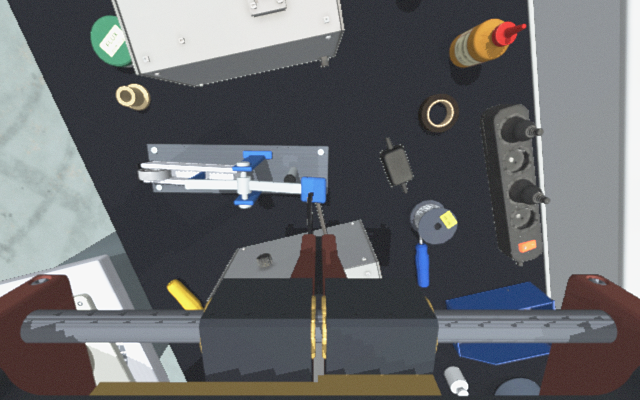

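```bash
python3 -c "
from h import *
print(manip.get_state()['dq']); print(manip.sign_off())"
```

```text
[ 0.04727233  2.73826609  3.77460881  0.06587862 -1.15842168  0.05703586]
the job is handed in; nothing more can be done
None
```

The blue bearing now lies against the black end stop with the blue gate shut again. I handed the job in at about 9.7 s of the 32 s limit.

I pressed the blue pad with the closed fingertips, held it down until the bearing had rolled under the gate to the stop, then lifted clear. The yellow lever and the bystanders were not approached.

**Last checks:** The scene and wrist pictures show the bearing at the stop and the lever back up. The arm was clear of everything, with its TCP at about 0.31 m, and the force reading was back at noise level. While pressing, the force was about 4 to 5 N.

**Checks that disagreed or were limited:**
- **Contact height:** In the pictures the fingertips stood roughly 20 mm higher than the stated 17 mm overhang gives, so I found contact and depth from the pictures and the force. The force stayed near zero early in the press, where about 2 N was expected.
- **Cable by the feeder:** A loose cable from the feeder appears to run through the pad and past the gripper. I felt no force from it.
- **Top camera:** The arm blocked its view of the blue track at the end, so the final check rests on the scene and wrist pictures.
- **Yellow track and bystanders:** I took no close picture of them at the end. Those that showed in the last wrist picture did not look disturbed.

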